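# Empty the gate box into its tray and bolt the gate

## Task

Lift the filled wooden gate box by its top handle, keeping its gate shut, set it squarely on the stand above the tray and let go. Then swing its side lever to open the trap-door bottom so that all three yellow cylinders fall into the tray, swing the gate fully shut again and slide the bolt all the way across behind the lever to latch it. Leave the gear, fire engine, puzzle box and teether ring where they are.

Things in the scene. Friction and masses are not known exactly. Their poses are not given: they have to be found in the camera images.
- hopper: Loose open wooden gate box, walls white, 0.5 kg, with three cylinders inside. Origin: centre of its underside, z up, x and y along its sides. Walls 96 x 96 mm outside, 8 mm thick, rim at z = 85. Foot boards 10 mm thick under its +x and -x ends: footprint x = -85 to 85, y = -65 to 65 mm. Trap-door bottom with a lever outside the +y wall; a bolt on the +x rim. Starting yaw within 0.25 rad.
- handle (a point): Centre of the box's handle bar, 125 mm above its underside: a square wooden bar, 14 x 14 mm, along the box's y over the mouth, 96 mm long, on uprights on the two y walls, 33 mm clear above the rim.
- hinge (a point): A point of the gate's hinge axis, in the box's mid plane: at x = +36, y = 0, z = +13 mm in the box's frame. The hinge axis runs along the box's y.
- gate (a joint): Angle of trap door and lever (one piece), rad: 0 = shut (door level, lever leaning 20 deg from upright to the box's +x), 1.1 = open (lever leaning 43 deg to -x); hard stops. Opening moves the lever's top to -x and swings the door's free edge, 72 mm from the hinge, down below the box. Stiff (0.13 N m): it stays where it is left, also when loaded. Starts at 0.
- pin (a point): Middle of the lever's cross pin, 145 mm from the hinge axis: round, 14 mm diameter, along the box's y, sticking out from y = 52 to 98 mm; this point is at y = 78 mm. When shut it is at x = 86, z = 149 mm in the box's frame. The lever itself is a 10 x 8 mm bar from hinge to pin at y = 52 to 60 mm.
- bolt (a joint): Travel of the steel latch bolt, m: 0 = drawn back, 0.026 = home (hard stops), growing to the box's +y. Stiff (1.2 N), stays where it is left. Home, its end lies on the -x side of the lever, 80 mm above the hinge, and blocks opening. It passes only if the gate is shut to about 0.04 rad, else it runs against the lever's side. Starts at 0 to 0.005.
- tab (a point): Point on the bolt's upright tab, 10 mm below its top: x = 49.5, z = 118 mm in the box's frame, and y = 0 when drawn back. The tab is 12 mm (x) by 14 mm (y) and rises from z = 94 to 128 mm.
- seat (a point): Centre of the box's place on the fixed stand, level with its beam tops, 130 mm above the bench; axes along the stand's sides, yaw within 0.25 rad. Beams at |x| = 50 to 100 mm carry the box's foot boards; between them is a 100 mm opening. Lips 12 mm high (inner faces at x = +-91, y = +-71 mm) leave 6 mm of play each way. The box fits either way round.
- tray (a point): Centre of the inner floor of the white-painted catch tray at the stand's foot, 8 mm above the bench, inside 188 mm (x) by 148 mm (y), walls 22 mm high above this floor; axes as seat.
- piece0: One of three equal chunky yellow cylinders, 28 mm diameter, 28 mm tall, 20 g, starting upright inside the box. Origin: centre of its flat underside, z along its axis.
- piece1: One of three equal chunky yellow cylinders, 28 mm diameter, 28 mm tall, 20 g, starting upright inside the box. Origin: centre of its flat underside, z along its axis.
- piece2: One of three equal chunky yellow cylinders, 28 mm diameter, 28 mm tall, 20 g, starting upright inside the box. Origin: centre of its flat underside, z along its axis.
- piece0_center (a point): Centre of cylinder piece0.
- piece1_center (a point): Centre of cylinder piece1.
- piece2_center (a point): Centre of cylinder piece2.
- gear: Bystander: lime green plastic gear lying flat, 86 mm across, 16 mm thick. Origin: centre of its underside.
- engine: Bystander: black toy fire engine, 150 mm long (its y), 78 mm wide, 66 mm tall. Origin: under its centre, on the bench.
- puzzle: Bystander: wooden puzzle box with a keyhole flap on top, 100 by 100 by 87 mm. Origin: centre of its underside.
- teether: Bystander: teether ring lying flat, 78 mm across, 14 mm thick. Origin: its centre, on the bench.
Mind the look-alikes: they are no part of the job. Leave any orange look-alike of the hopper alone. Leave any blue look-alike of the piece0 alone.

How it is judged:
On the way, in this order (a step that is already met when the one before it is completed fails the run):
1. the box stands squarely on the stand with its gate shut, let go of (horizontal distance between hopper and seat below 0.014 m and z of hopper in the frame of seat between -0.006 and 0.006 m and angle between hopper's own z axis and vertical below 0.06 rad and value of joint gate below 0.15 rad and contact force between the fingers and hopper below 0.3 N), for 0.2 s.
2. the gate is swung open on the stand and all three cylinders lie in the tray (horizontal distance between hopper and seat below 0.014 m and z of hopper in the frame of seat between -0.006 and 0.006 m and angle between hopper's own z axis and vertical below 0.06 rad and value of joint gate above 0.5 rad and x of piece0_center in the frame of tray between -0.096 and 0.096 m and y of piece0_center in the frame of tray between -0.076 and 0.076 m and z of each of piece0_center, piece1_center, piece2_center in the frame of tray below 0.06 m and x of piece1_center in the frame of tray between -0.096 and 0.096 m and y of piece1_center in the frame of tray between -0.076 and 0.076 m and x of piece2_center in the frame of tray between -0.096 and 0.096 m and y of piece2_center in the frame of tray between -0.076 and 0.076 m), for 0.1 s.
3. the gate is shut and the bolt is home behind the lever (value of joint gate below 0.09 rad and value of joint bolt above 0.019 m), for 0.2 s.
At the end, for the whole second after the job is handed in: The gate box stands on the stand (within 14 mm of the seat's centre, feet on the beams to within 6 mm, tilted under 0.06 rad), all three cylinders lie at rest inside the tray (centres inside its walls, under 60 mm above its floor), the gate is shut (under 0.09 rad) and the bolt is home (over 19 mm) (all of step 3 and horizontal distance between hopper and seat below 0.014 m and z of hopper in the frame of seat between -0.006 and 0.006 m and angle between hopper's own z axis and vertical below 0.06 rad and x of piece0_center in the frame of tray between -0.096 and 0.096 m and y of piece0_center in the frame of tray between -0.076 and 0.076 m and z of each of piece0_center, piece1_center, piece2_center in the frame of tray below 0.06 m and x of piece1_center in the frame of tray between -0.096 and 0.096 m and y of piece1_center in the frame of tray between -0.076 and 0.076 m and x of piece2_center in the frame of tray between -0.096 and 0.096 m and y of piece2_center in the frame of tray between -0.076 and 0.076 m and linear speed of hopper below 0.02 m/s and linear speed of each of piece0, piece1, piece2 below 0.05 m/s); the robot touches nothing.
It fails at once if the gate is opened (over 0.2 rad) while the box is not over the stand (over 30 mm off) (value of joint gate above 0.2 rad and horizontal distance between hopper and seat above 0.03 m).
It fails at once if the gear is disturbed (moved over 30 mm) (distance of gear from where it was at the start of the episode above 0.03 m).
It fails at once if the engine is disturbed (moved over 30 mm) (distance of engine from where it was at the start of the episode above 0.03 m).
It fails at once if the puzzle is disturbed (moved over 30 mm) (distance of puzzle from where it was at the start of the episode above 0.03 m).
It fails at once if the teether is disturbed (moved over 30 mm) (distance of teether from where it was at the start of the episode above 0.03 m).
It also fails if it takes over 56 s, if anything falls off the work surface, if the arm or the gripper's body presses on something with over 40 N, if the wrist force passes 120 N, or if a joint passes its speed limit or range.

## Robot

A 7-joint arm with a two-finger parallel gripper is mounted at the origin on the work surface. World frame = base frame: x ahead of the robot, y to its left, z up, the work surface at z = 0. Lengths are in m, angles in rad, forces in N, time in s.
With the tool pointing down it reaches from about 0.425 to 0.95 m from the base axis. Payload 4.7 kg.
Tool frame: the origin (TCP) lies at the very end of the fingers, on their centre line; the grasp point (between the pads) lies 19 mm behind it; z points along the fingers, y is the direction in which the jaws open and shut (so a half turn about z gives the same grasp; the last joint's range is limited). The gripper opens to 85 mm and grips with 20 to 120 N. Pads are 22 mm wide; open, the fingers measure 114 mm over their backs; the gripper's body (76 mm by 85 mm) begins 54 mm behind the grasp point. The pads swing forward as they close: fully open they stand 13 mm farther back than shut.
Start: joints at [1.271, 0.469, -0.049, 1.532, 0.024, 1.141, -0.082], TCP at [0.181, -0.65, 0.231] pointing down, gripper open.
Joint ranges: [-2.59, 2.59], [-0.33, 1.99], [-1.39, 1.29], [0.1, 2.45], [-1.04, 4.18], [0.21, 1.99], [-2.66, 2.66]. Speed limits (rad/s): [2.57, 2.57, 3.14, 3.14, 3.14, 3.14, 3.14].

## Interface

Orientations are given as a rotation vector (axis times angle).
In Python, from plant import robot gives the robot as it stands. The module is installed in compiled form; this text tells all that it offers.
- The arm moves only by the tool send_rows, never from a script. Its arguments are lists of equal length, an entry for each row: "offset": the shift along the tool's x, y, z in m, a list of three; "yaw": the turn about the tool's z in rad. In form: {"offset": [[x, y, z], ...], "yaw": [yaw, ...]}. A call has 1 to 12 rows; each row is the pose to reach, as a shift and turn from the pose commanded when the call began, along the tool's axes at that moment; what a row does not reach only later rows make up. A row lasts 1/12 s, in which the tool goes at most 41.7 mm and 7.16 degrees, less where a joint would pass 70% of its speed; a pose out of reach is approached as far as the arm can. A call with a gripper value outside its range is refused whole. "grip" is the finger opening in m, from 0 to 0.0854, set as the call begins (left out, the last holds). The fingers move at their own pace and stop on an object; "squeeze" is the grip in N (left out, the last holds). Time passes only in rows, so rows that repeat a pose let the fingers close. It gives the time, the measured TCP pose, the force and the opening at its end, in the units of the state.
- robot.state(): the state, without advancing time (a new reading comes with each control period).
- robot.camera(name): name is "scene" or "top" or "wrist"; returns a dict with "color" (400x640x3 uint8, red, green, blue), "intrinsics" (3x3 intrinsics, pixels), "R" (3x3) and "t" (3): a world point X has camera coordinates R X + t. Camera axes: x right, y down, z forward; pixel columns grow to the right and rows downward; lengths in m; the calibration is good to about 2 mm. A picture is of the moment at which its call begins. There is no depth.
- robot.job_done(): hands the job in, once; it reports no verdict.
The state is a dict: "time_s": time; "qpos": joint angles; "joint_vel": joint speeds; "joint_efforts": joint torques, N m; "position": TCP position; "ee_rot": TCP orientation; "wrist_force": force on the tool from outside, world axes, zero at the start; "ft_torque": the same for the moment, N m; "gripper_width": opening from 0.0 (shut) to 1.0 (fully open).
Only numpy, scipy, OpenCV 4.12 (cv2) and the standard library are available. Lean on these libraries where they do the work, as an engineer would, in place of code of your own. Each camera call takes 0.05 s, during which the arm holds its last target.

## Working session

There is one attempt and no reset: what is moved stays moved. The work goes in short steps, Python scripts to look and compute and a tool call to move; the robot and the scene stay as the last step left them, time stands still between calls to the robot, and variables do not carry over. Pictures are saved under pics/ and viewed, and the job is handed in when it is done.

Besides the shell and the picture viewer there is one more tool, called after ">>>" as a command line: name --pt "numbers of a row" for each row, then --argument value for the rest. send_rows: Moves the arm, as the interface text tells. Its arguments: {"type":"object","properties":{"offset":{"type":"array","items":{"type":"array","items":{"type":"number"}}},"yaw":{"type":"array","items":{"type":"number"}},"grip":{"type":"number"},"squeeze":{"type":"number"}},"required":["offset","yaw"]}

```bash
mkdir -p pics
cat > h.py <<'E'
import numpy as np,cv2
from plant import robot
from scipy.spatial.transform import Rotation as Rot
def snap(n,f=None):
    c=robot.camera(n); cv2.imwrite(f'pics/{f or n}.png',c['color'][:,:,::-1]); return c
def ray(c,px,z):
    K,R,t=map(np.array,(c['intrinsics'],c['R'],c['t'])); o=-R.T@t; d=R.T@np.linalg.inv(K)@np.array([px[0],px[1],1.]); return o+d*(z-o[2])/d[2]
def proj(c,X):
    p=np.array(c['R'])@np.array(X)+np.array(c['t']); q=np.array(c['intrinsics'])@p; return q[:2]/q[2]
def st():
    s=robot.state(); print({k:np.round(s[k],4).tolist() for k in s if k not in('joint_vel','joint_efforts')}); return s
E
python3 - <<'E'
from h import *
s=st(); print(np.round(Rot.from_rotvec(s['ee_rot']).as_matrix(),3))
for n in('scene','top','wrist'):
    c=snap(n,n+'0'); print(n,np.round(c['intrinsics'],1).tolist(),np.round(-c['R'].T@c['t'],3),np.round(c['R'],3).tolist())
E
```

```text
{'time_s': 0.0, 'qpos': [1.2711, 0.4695, -0.0486, 1.5337, 0.0241, 1.141, -0.0823], 'position': [0.1804, -0.6498, 0.2302], 'ee_rot': [-3.1109, -0.4238, 0.0005], 'wrist_force': [-0.0515, -0.045, 0.8773], 'ft_torque': [-0.0176, 0.0128, 0.0331], 'gripper_width': 0.9971}
[[ 0.964  0.268 -0.001]
 [ 0.268 -0.964  0.002]
 [-0.    -0.002 -1.   ]]
scene [[475.5, 0.0, 320.0], [0.0, 475.5, 201.6], [0.0, 0.0, 1.0]] [ 1.146 -0.463  1.089] [[0.573, 0.82, 0.003], [0.645, -0.448, -0.619], [-0.506, 0.357, -0.785]]
top [[458.3, 0.0, 319.9], [0.0, 458.3, 193.3], [0.0, 0.0, 1.0]] [ 0.223 -0.016  1.614] [[0.032, -0.999, 0.004], [-0.977, -0.032, -0.211], [0.211, 0.003, -0.977]]
wrist [[281.4, 0.0, 324.7], [0.0, 281.4, 202.8], [0.0, 0.0, 1.0]] [ 0.244 -0.633  0.373] [[0.268, -0.963, -0.002], [-0.93, -0.259, 0.262], [-0.252, -0.069, -0.965]]
```

View pics/scene0.png

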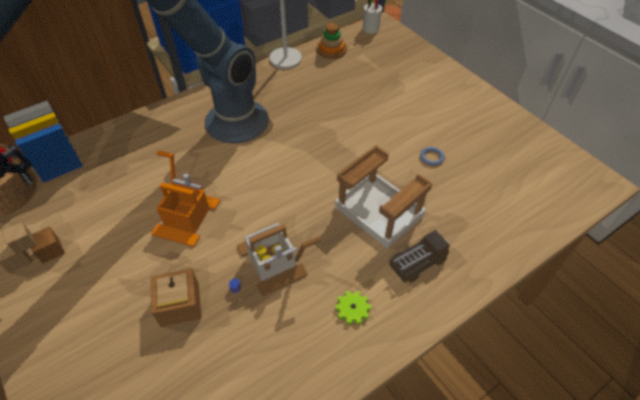

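View pics/top0.png

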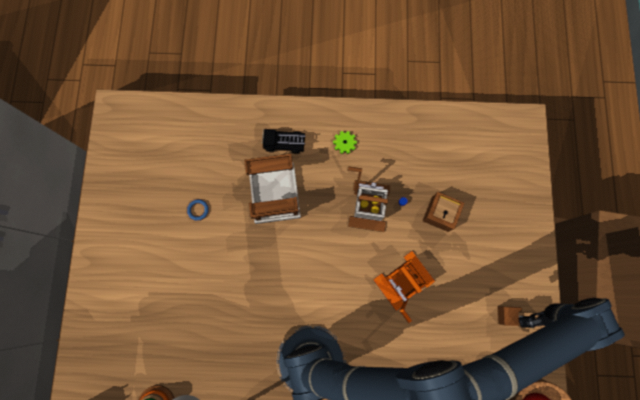

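View pics/wrist0.png

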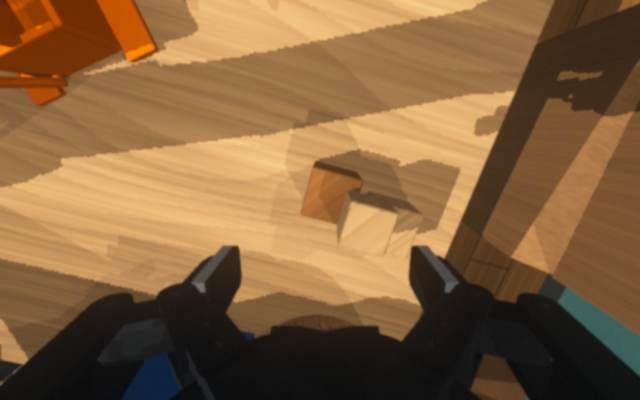

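The white gate box with yellow pieces is at scene (272,255), top (372,205). The look-alike is orange, at scene (182,212), and is left alone. The stand is at scene (382,195), top (273,190). Next I'll enlarge both to confirm.

Run:
```python
import cv2,numpy as np
a=cv2.imread('pics/top0.png')[140:245,235:420]; b=cv2.imread('pics/scene0.png')[140:300,225:465]
cv2.imwrite('pics/c1.png',cv2.resize(a,None,fx=4.3,fy=4.3,interpolation=3)); cv2.imwrite('pics/c2.png',cv2.resize(b,None,fx=3.3,fy=3.3,interpolation=3))
```

```text
(no output)
```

View pics/c1.png

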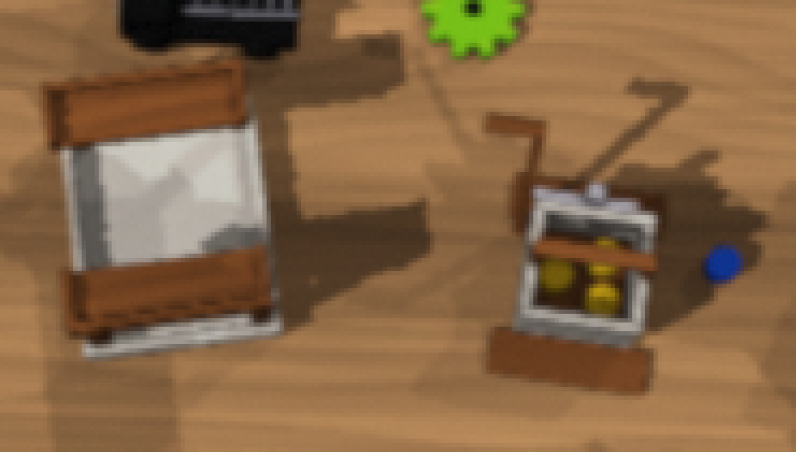

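View pics/c2.png

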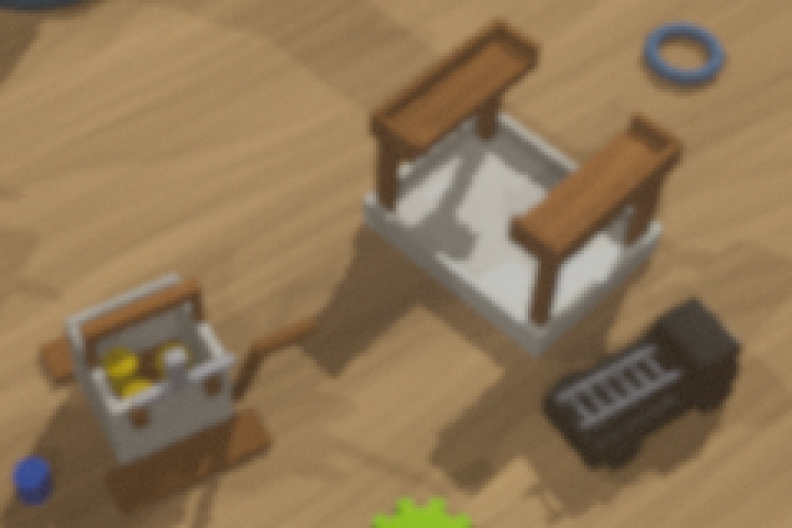

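The crops confirm it: a white box with yellow pieces, lever on the world +y side (crop (540,125)) and bolt tab on the +x rim (597,190). The stand's beams run roughly along world y.

Run:
```python
from h import *
c=robot.camera('top'); s=robot.camera('scene')
t=lambda x,y:(235+(x+.5)/4.3-.5,140+(y+.5)/4.3-.5)
u=lambda x,y:(225+(x+.5)/3.3-.5,140+(y+.5)/3.3-.5)
def ang(a,b): d=a-b; return np.arctan2(-d[0],d[1])
l,r=ray(c,t(533,247),.128),ray(c,t(657,260),.128); print('handle top',l,r,(l+r)/2,ang(l,r))
l,r=ray(s,u(85,327),.128),ray(s,u(198,288),.128); print('handle scene',l,r,(l+r)/2,ang(r,l))
cs=[ray(c,t(*p),.142) for p in((44,86),(242,60),(270,312),(68,335))]; print('beam top',np.round(cs,3),np.mean(cs,0),ang(cs[0],cs[1]),ang(cs[3],cs[2]))
cs=[ray(s,u(*p),.142) for p in((372,120),(500,22),(682,150),(548,255))]; print('beam scene',np.round(cs,3),np.mean(cs,0))
```

```text
handle top [ 0.53566729 -0.13999842  0.128     ] [ 0.52860741 -0.23556793  0.128     ] [ 0.53213735 -0.18778318  0.128     ] -0.07373768713735297
handle scene [ 0.52442922 -0.2308652   0.128     ] [ 0.54221003 -0.14402921  0.128     ] [ 0.53331962 -0.18744721  0.128     ] -0.2019713559424802
beam top [[0.648 0.242 0.142]
 [0.674 0.09  0.142]
 [0.476 0.06  0.142]
 [0.453 0.211 0.142]] [0.56269678 0.15082725 0.142     ] 0.16985933081278748 0.14805892001204882
beam scene [[0.491 0.054 0.142]
 [0.464 0.208 0.142]
 [0.657 0.237 0.142]
 [0.675 0.083 0.142]] [0.57191947 0.1456234  0.142     ]
```

>>> send_rows --pt "0.02 -0.015 -0.025" --pt "0.05 -0.038 -0.05" --pt "0.08 -0.06 -0.075" --pt "0.11 -0.083 -0.09" --pt "0.14 -0.106 -0.1" --pt "0.17 -0.13 -0.1" --pt "0.2 -0.152 -0.1" --pt "0.23 -0.175 -0.1" --pt "0.26 -0.198 -0.1" --pt "0.29 -0.22 -0.1" --pt "0.32 -0.243 -0.1" --pt "0.35 -0.265 -0.1" --yaw '[-0.1,-0.2,-0.3,-0.4,-0.5,-0.6,-0.7,-0.8,-0.9,-1.0,-1.1,-1.16]'

```text
time_s: 1.25
position: [0.4476, -0.2997, 0.3316]
ee_rot: [2.367, 2.065, -0.0]
wrist_force: [-0.1, -0.5, 0.5]
gripper_width: 0.999
```

Run:
```python
from h import *
s=st(); print(np.round(Rot.from_rotvec(s['ee_rot']).as_matrix(),3))
snap('wrist','w1')
```

```text
{'time_s': 1.25, 'qpos': [0.8964, 0.2016, -0.4541, 1.6989, 0.0927, 1.2618, 0.2863], 'position': [0.4476, -0.2997, 0.3316], 'ee_rot': [2.3666, 2.0653, -0.0003], 'wrist_force': [-0.0617, -0.5396, 0.5449], 'ft_torque': [-0.0025, -0.0746, 0.0559], 'gripper_width': 0.9992}
[[ 0.135  0.991  0.   ]
 [ 0.991 -0.135 -0.001]
 [-0.     0.    -1.   ]]
```

View pics/w1.png

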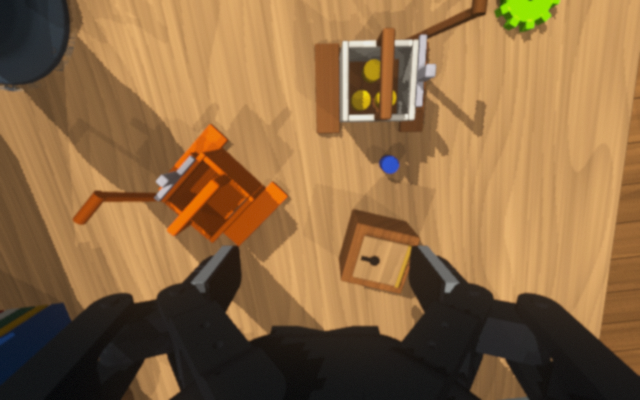

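The white box is at wrist (380,80), handle from (387,30) to (386,117), and the handle is already aligned with the tool. I'll move closer.

>>> send_rows --pt "0.03 0.03 0" --pt "0.06 0.06 0" --pt "0.07 0.075 0" --pt "0.07 0.075 0" --yaw '[0,0,0,0]'

```text
time_s: 1.63
position: [0.5347, -0.2379, 0.3311]
ee_rot: [-2.363, -2.07, -0.006]
wrist_force: [-0.0, 1.2, -0.4]
gripper_width: 1.0
```

Run:
```python
from h import *
s=st()
c=snap('wrist','w2'); np.savez('w2.npz',**c)
```

```text
{'time_s': 1.6333, 'qpos': [0.7409, 0.292, -0.5016, 1.5963, 0.1411, 1.2888, 0.086], 'position': [0.5347, -0.2379, 0.3311], 'ee_rot': [-2.3625, -2.0697, -0.0057], 'wrist_force': [-0.0053, 1.1758, -0.3758], 'ft_torque': [0.0372, -0.0414, 0.0169], 'gripper_width': 0.9999}
```

View pics/w2.png

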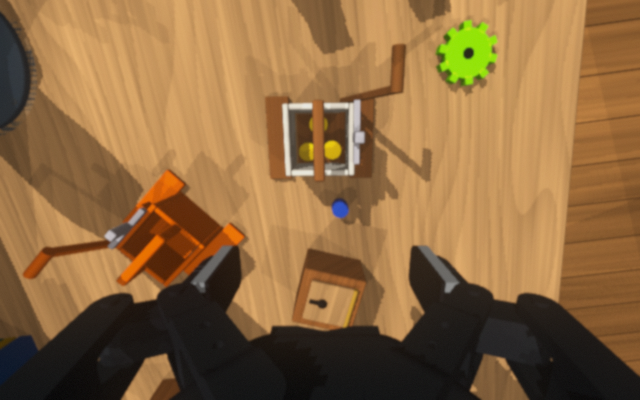

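Run:
```python
from h import *
c=dict(np.load('w2.npz'))
a=cv2.imread('pics/w2.png')[30:200,240:460]; cv2.imwrite('pics/c3.png',cv2.resize(a,None,fx=3.5,fy=3.5,interpolation=3))
l,r=ray(c,(318.5,99),.132),ray(c,(319,180.5),.132); d=l-r;print(l,r,(l+r)/2,np.linalg.norm(d),np.arctan2(-d[0],d[1]))
```

```text
[ 0.54053659 -0.14109675  0.132     ] [ 0.52820533 -0.23499885  0.132     ] [ 0.53437096 -0.1880478   0.132     ] 0.09470831194395048 -0.1305731738225002
```

View pics/c3.png

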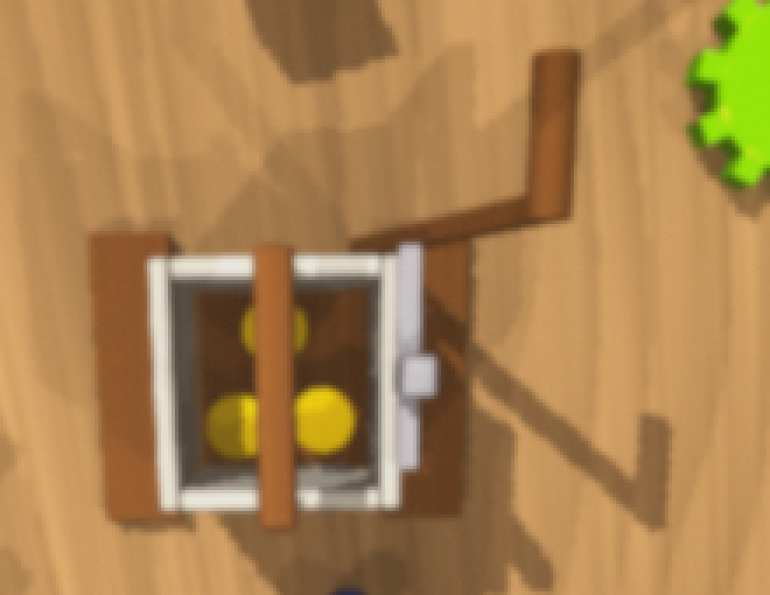

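Handle centre measured at (0.534, -0.188), yaw -0.131. I'll narrow the jaws to clear the bolt tab, then descend.

>>> send_rows --pt "0.025 -0.003 0.0" --pt "0.0495 -0.007 0.03" --pt "0.0495 -0.007 0.07" --pt "0.0495 -0.007 0.11" --pt "0.0495 -0.007 0.13" --pt "0.0495 -0.007 0.13" --yaw '[0,0,0,0,0,0]' --grip 0.045 --squeeze 60

```text
time_s: 2.18
position: [0.5263, -0.1937, 0.1963]
ee_rot: [-2.367, -2.052, 0.01]
wrist_force: [-0.3, 1.0, -0.4]
gripper_width: 0.528
```

Run:
```python
from h import *
s=st(); m=Rot.from_rotvec(s['ee_rot']).as_matrix(); print(np.round(m,3)); print(m.T@(np.array([.5344,-.188,.106])-s['position']))
snap('wrist','w3')
```

```text
{'time_s': 2.1833, 'qpos': [0.6716, 0.368, -0.5013, 1.8191, 0.2046, 1.0166, -0.0541], 'position': [0.5263, -0.1937, 0.1963], 'ee_rot': [-2.3674, -2.0523, 0.01], 'wrist_force': [-0.3132, 1.0026, -0.3725], 'ft_torque': [-0.0227, 0.043, -0.0361], 'gripper_width': 0.5282}
[[ 0.142  0.99  -0.01 ]
 [ 0.99  -0.142  0.002]
 [ 0.001 -0.011 -1.   ]]
[0.00675665 0.00818733 0.09024473]
```

View pics/w3.png

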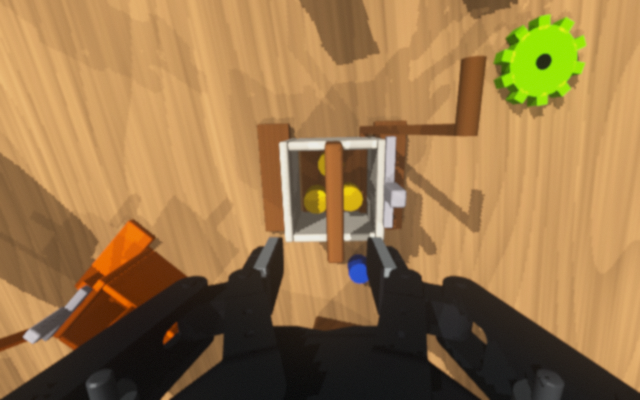

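>>> send_rows --pt "0.003 0.003 0" --pt "0.006 0.006 0" --pt "0.006 0.006 0" --pt "0.006 0.006 0" --yaw '[0,0,0,0]'

```text
time_s: 2.57
position: [0.5389, -0.1874, 0.203]
ee_rot: [2.369, 2.059, 0.002]
wrist_force: [0.2, 0.0, -0.6]
gripper_width: 0.531
```

Run:
```python
from h import *
s=st(); m=Rot.from_rotvec(s['ee_rot']).as_matrix(); print(np.round(m,3)); print(m.T@(np.array([.5344,-.188,.106])-s['position']))
snap('wrist','w4')
```

```text
{'time_s': 2.5667, 'qpos': [0.6564, 0.3707, -0.5058, 1.799, 0.2079, 1.0214, -0.0688], 'position': [0.5389, -0.1874, 0.203], 'ee_rot': [2.3688, 2.0594, 0.0025], 'wrist_force': [0.2351, 0.0241, -0.5951], 'ft_torque': [0.0267, 0.0121, -0.0279], 'gripper_width': 0.531}
[[ 0.139  0.99   0.003]
 [ 0.99  -0.139 -0.001]
 [-0.001  0.003 -1.   ]]
[-0.00116728 -0.00470805  0.09699347]
```

View pics/w4.png

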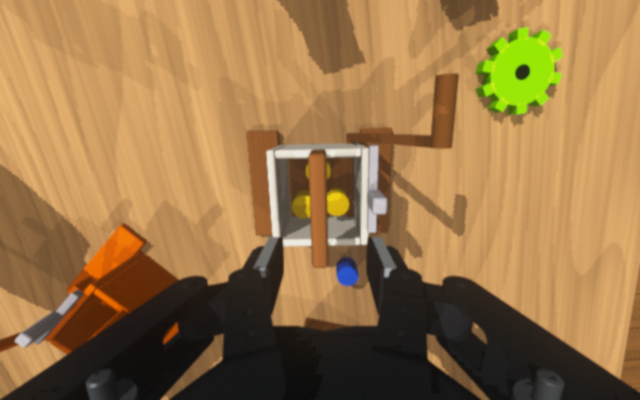

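>>> send_rows --pt "0.0 -0.0045 0.02" --pt "-0.001 -0.0045 0.04" --pt "-0.001 -0.0045 0.06" --pt "-0.001 -0.0045 0.08" --pt "-0.001 -0.0045 0.092" --pt "-0.001 -0.0045 0.097" --pt "-0.001 -0.0045 0.097" --pt "-0.001 -0.0045 0.097" --yaw '[0,0,0,0,0,0,0,0]'

```text
time_s: 3.28
position: [0.5338, -0.1879, 0.105]
ee_rot: [2.37, 2.06, 0.001]
wrist_force: [0.7, 0.3, 1.1]
gripper_width: 0.53
```

>>> send_rows --pt "0 0 0" --pt "0 0 0" --pt "0 0 0" --pt "0 0 0" --pt "0 0 0" --pt "0 0 0" --pt "0 0 0" --yaw '[0,0,0,0,0,0,0]' --grip 0.0 --squeeze 80

```text
time_s: 3.87
position: [0.5341, -0.1881, 0.1056]
ee_rot: [2.369, 2.059, 0.002]
wrist_force: [-1.0, 0.0, 5.8]
gripper_width: 0.146
```

Run:
```python
from h import *
s=st(); m=Rot.from_rotvec(s['ee_rot']).as_matrix(); print(np.round(m,3))
snap('wrist','w5')
```

```text
{'time_s': 3.8667, 'qpos': [0.6228, 0.4785, -0.4671, 1.8979, 0.286, 0.8281, -0.1338], 'position': [0.5341, -0.1881, 0.1056], 'ee_rot': [2.3694, 2.0593, 0.0017], 'wrist_force': [-1.0047, 0.0389, 5.799], 'ft_torque': [-0.044, 0.0119, 0.0814], 'gripper_width': 0.1456}
[[ 0.139  0.99   0.002]
 [ 0.99  -0.139 -0.001]
 [-0.001  0.002 -1.   ]]
```

View pics/w5.png

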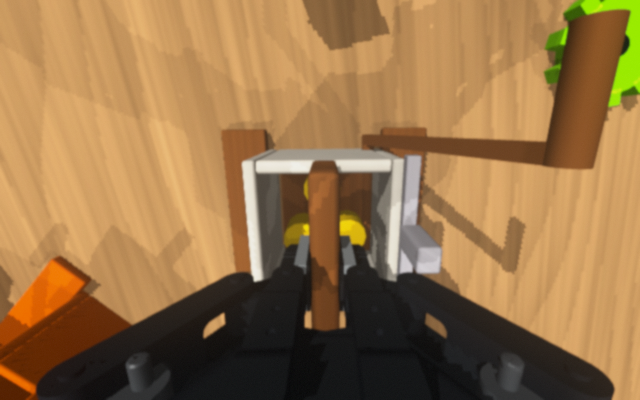

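Gripped: the opening is about the bar width. I'll lift straight up, slightly towards the stand.

>>> send_rows --pt "0 0 -0.01" --pt "0 0 -0.025" --pt "0 0 -0.045" --pt "0 0 -0.07" --pt "0 0 -0.095" --pt "0 0 -0.12" --pt "0 0 -0.145" --pt "0 0 -0.17" --pt "0 0 -0.19" --pt "0 0 -0.205" --pt "0 0 -0.21" --pt "0 0 -0.21" --yaw '[0,0,0,0,0,0,0,0,0,0,0,0]'

```text
time_s: 4.92
position: [0.5329, -0.1877, 0.3148]
ee_rot: [2.371, 2.06, 0.0]
wrist_force: [0.5, -0.6, -5.7]
gripper_width: 0.145
```

>>> send_rows --pt "0 0 0" --pt "0 0 0" --pt "0 0 0" --yaw '[0,0,0]'

```text
time_s: 5.17
position: [0.5322, -0.1877, 0.3126]
ee_rot: [-2.369, -2.059, 0.003]
wrist_force: [0.6, 0.6, -5.9]
gripper_width: 0.147
```

Run:
```python
from h import *
s=st()
c=snap('wrist','w6'); np.savez('w6.npz',**c); c=snap('scene','s6'); np.savez('s6.npz',**c); c=snap('top','t6'); np.savez('t6.npz',**c)
a=cv2.imread('pics/s6.png')[100:300,225:475]; cv2.imwrite('pics/c6.png',cv2.resize(a,None,fx=3,fy=3,interpolation=3))
```

```text
{'time_s': 5.1667, 'qpos': [0.6878, 0.2714, -0.5257, 1.667, 0.142, 1.2448, -0.0081], 'position': [0.5322, -0.1877, 0.3126], 'ee_rot': [-2.3692, -2.0588, 0.0026], 'wrist_force': [0.5763, 0.5515, -5.8644], 'ft_torque': [-0.0192, 0.0084, -0.0499], 'gripper_width': 0.1472}
```

View pics/w6.png

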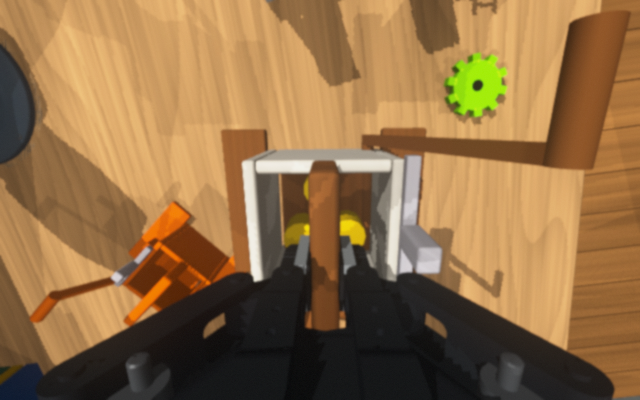

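View pics/c6.png

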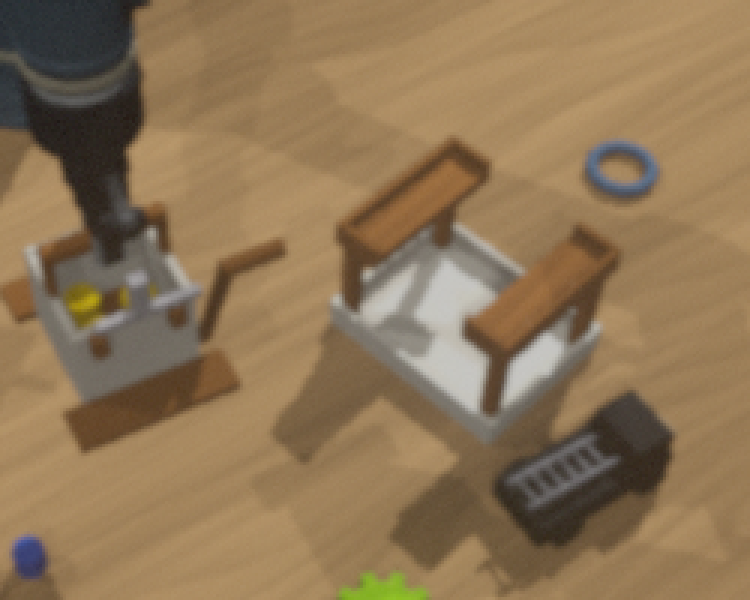

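>>> send_rows --pt "0.01 0 -0.005" --pt "0.03 0 -0.01" --pt "0.055 0.001 -0.02" --pt "0.08 0.002 -0.02" --pt "0.105 0.002 -0.02" --pt "0.13 0.003 -0.02" --pt "0.155 0.003 -0.02" --pt "0.18 0.004 -0.02" --pt "0.2 0.004 -0.02" --pt "0.21 0.004 -0.02" --pt "0.21 0.004 -0.02" --pt "0.21 0.004 -0.02" --yaw '[-0.01,-0.04,-0.08,-0.12,-0.16,-0.2,-0.23,-0.26,-0.28,-0.295,-0.295,-0.295]'

```text
time_s: 6.32
position: [0.5663, 0.0201, 0.3347]
ee_rot: [2.04, 2.388, -0.001]
wrist_force: [0.3, -1.0, -5.3]
gripper_width: 0.149
```

>>> send_rows --pt "0 0 0" --pt "0 0 0" --pt "0 0 0" --yaw '[0,0,0]'

```text
time_s: 6.57
position: [0.5664, 0.0179, 0.3342]
ee_rot: [2.046, 2.384, -0.001]
wrist_force: [0.3, 0.2, -6.2]
gripper_width: 0.147
```

Run:
```python
from h import *
s=st(); print(np.round(Rot.from_rotvec(s['ee_rot']).as_matrix(),3))
c=snap('wrist','w7'); np.savez('w7.npz',**c)
```

```text
{'time_s': 6.5667, 'qpos': [0.4277, 0.2845, -0.6719, 1.6251, 0.1831, 1.2963, -0.1223], 'position': [0.5664, 0.0179, 0.3342], 'ee_rot': [2.0459, 2.3837, -0.001], 'wrist_force': [0.2768, 0.1806, -6.241], 'ft_torque': [0.0018, 0.0323, -0.0045], 'gripper_width': 0.147}
[[-0.152  0.988 -0.   ]
 [ 0.988  0.152 -0.001]
 [-0.001 -0.    -1.   ]]
```

View pics/w7.png

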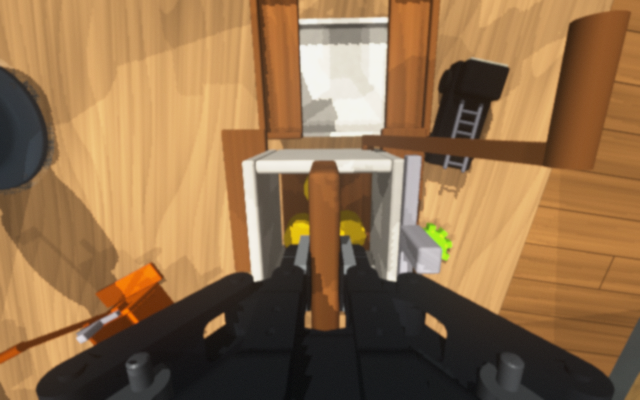

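Run:
```python
import cv2
a=cv2.imread('pics/w7.png')[0:150,235:455]; cv2.imwrite('pics/c7.png',cv2.resize(a,None,fx=3.6,fy=3.6,interpolation=3))
```

```text
(no output)
```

View pics/c7.png

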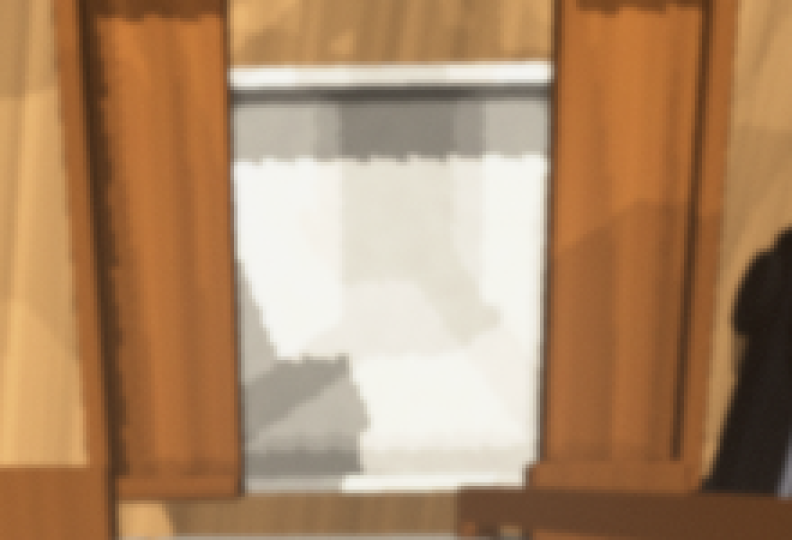

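Run:
```python
from h import *
c=dict(np.load('w7.npz')); f=3.6
P=lambda x,y,z: ray(c,(235+(x+.5)/f-.5,(y+.5)/f-.5),z)
def yaw(a,b): d=a-b; return np.arctan2(-d[0],d[1])
L=[P(228,60,.13),P(239,430,.13)];R=[P(556,60,.13),P(540,430,.13)]
print('yaw inner',yaw(*L),yaw(*R)); 
l2=[P(80,10,.142),P(112,465,.142)];r2=[P(712,10,.142),P(682,460,.142)]; print('yaw lips',yaw(*l2),yaw(*r2))
l3=[P(57,10,.142),P(95,465,.142)];r3=[P(737,10,.142),P(700,460,.142)]; print('yaw outer',yaw(*l3),yaw(*r3))
th=.155
ex=np.array([np.cos(th),np.sin(th)]);ey=np.array([-np.sin(th),np.cos(th)])
for n,a,b in(('in',L,R),('lip',l2,r2),('out',l3,r3)):
    A=np.array(a+b)[:,:2]; print(n,A@ex,A@ey)
for n,p in (('nearlipIn',P(190,465,.142)),('nearlipInR',P(620,462,.142)),('nearOut L',P(190,490,.142)),('far base L',P(160,15,.13)),('far base R',P(630,10,.13)),
   ('tray far wall top out',P(390,63,.03)),('tray far in',P(390,88,.03)),('tray near in',P(430,473,.03)),('near out',P(430,488,.03))): print(n,p[:2]@ey,p[:2]@ex)
```

```text
yaw inner 0.16175419117390832 0.16360945366584004
yaw lips 0.17056526910098682 0.1764738893184375
yaw outer 0.17979217748040388 0.1650368781304369
in [0.53353142 0.53425262 0.63225633 0.6331756 ] [0.11115994 0.00438246 0.11093418 0.0041618 ]
lip [0.49233898 0.49430735 0.67392585 0.67660818] [ 0.11989456 -0.00655407  0.11947808 -0.00541386]
out [0.48572992 0.48886558 0.68110814 0.68236167] [ 0.11990972 -0.00654196  0.1194616  -0.00542666]
nearlipIn -0.006609618514762423 0.5192750584188345
nearlipInR -0.005987713887217683 0.6568363150885521
nearOut L -0.014397062839861415 0.5189873023946353
far base L 0.12297855679476971 0.5135892573742115
far base R 0.12395101630207882 0.6535218710259955
tray far wall top out 0.14313492858627955 0.588081347305535
tray far in 0.13456416224203036 0.588208696816661
tray near in -0.0110480924351508 0.6074861345282792
near out -0.017291563788940728 0.6076435867519894
```

Run:
```python
from h import *
c=dict(np.load('w7.npz')); s=robot.state(); m=Rot.from_rotvec(s['ee_rot']).as_matrix(); p=np.array(s['position'])
for q,z in(((323.5,163),.026),((245,160),-.021),((403.5,158),-.021)): print(m.T@(ray(c,q,p[2]+z)-p), 'toolframe')
print(m.T@(np.array([.5665,.1525,.243])-p))
```

```text
[ 0.0508609  -0.00083541 -0.02602357] toolframe
[ 0.04670977 -0.04655161  0.02098661] toolframe
[0.047873   0.04528203 0.02096952] toolframe
[0.13278889 0.02053075 0.09119926]
```

>>> send_rows --pt "0.01 0.002 0" --pt "0.03 0.005 0" --pt "0.055 0.009 0" --pt "0.08 0.013 0" --pt "0.105 0.017 0.005" --pt "0.122 0.02 0.02" --pt "0.132 0.0205 0.04" --pt "0.132 0.0205 0.06" --pt "0.132 0.0205 0.072" --pt "0.132 0.0205 0.072" --pt "0.132 0.0205 0.072" --pt "0.132 0.0205 0.072" --yaw '[-0.01,-0.01,-0.01,-0.01,-0.01,-0.01,-0.01,-0.01,-0.01,-0.01,-0.01,-0.01]'

```text
time_s: 7.62
position: [0.5673, 0.153, 0.2636]
ee_rot: [2.031, 2.395, 0.003]
wrist_force: [-0.2, -0.2, -5.7]
gripper_width: 0.145
```

>>> send_rows --pt "0 0 0" --pt "0 0 0" --pt "0 0 0" --yaw '[0,0,0]'

```text
time_s: 7.87
position: [0.5667, 0.1531, 0.2632]
ee_rot: [2.031, 2.396, 0.002]
wrist_force: [0.3, 0.2, -5.1]
gripper_width: 0.149
```

Run:
```python
from h import *
s=st(); m=Rot.from_rotvec(s['ee_rot']).as_matrix(); print(np.round(m,3)); print(m.T@(np.array([.5665,.1525,.2356])-s['position']))
c=snap('wrist','w8'); np.savez('w8.npz',**c); c=snap('scene','s8'); np.savez('s8.npz',**c); c=snap('top','t8')
a=cv2.imread('pics/s8.png')[100:280,300:500]; a=cv2.resize(a,None,fx=2.6,fy=2.6,interpolation=3)
cv2.imwrite('pics/c8.png',a)
```

```text
{'time_s': 7.8667, 'qpos': [0.1998, 0.3813, -0.7051, 1.6809, 0.265, 1.1754, -0.4081], 'position': [0.5667, 0.1531, 0.2632], 'ee_rot': [2.0308, 2.3955, 0.002], 'wrist_force': [0.2593, 0.2409, -5.0624], 'ft_torque': [0.0027, 0.0557, -0.013], 'gripper_width': 0.1492}
[[-0.164  0.987  0.002]
 [ 0.987  0.164  0.   ]
 [-0.     0.002 -1.   ]]
[-0.00053045 -0.00037541  0.0276461 ]
```

View pics/w8.png

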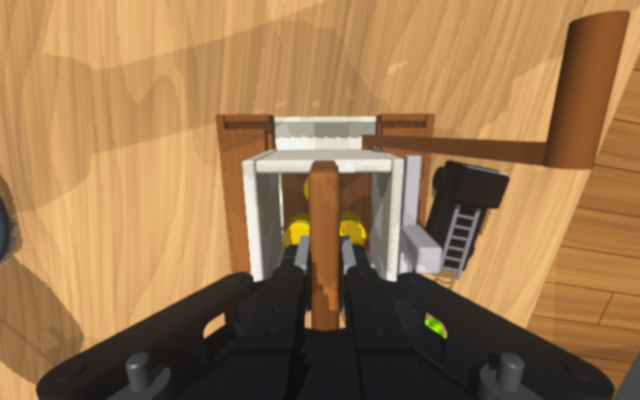

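View pics/c8.png

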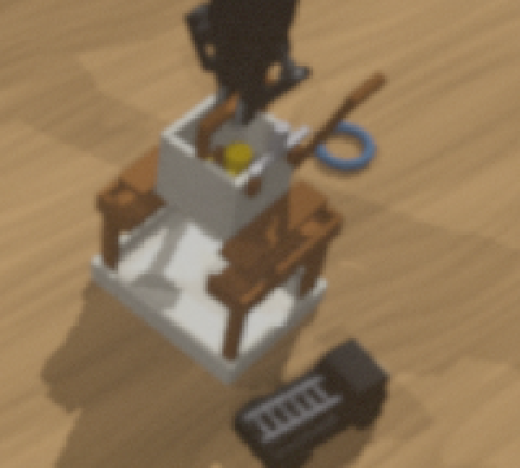

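Run:
```python
from h import *
c=dict(np.load('w8.npz')); s=robot.state()
a=cv2.imread('pics/w8.png')[100:180,205:445]; cv2.imwrite('pics/c9.png',cv2.resize(a,None,fx=3.3,fy=3.3,interpolation=3))
m=Rot.from_rotvec(s['ee_rot']).as_matrix(); p=np.array(s['position'])
for q in((219,115),(433,115),(245,115),(405,114.5),(245,121.5),(405,121.5)): print(q,m.T@(ray(c,q,.142)-p))
```

```text
(219, 115) [ 0.07568894 -0.09459923  0.12058961]
(433, 115) [0.07573837 0.09742441 0.12070772]
(245, 115) [ 0.07569493 -0.07129592  0.12060395]
(405, 114.5) [0.07616048 0.07223925 0.12069217]
(245, 121.5) [ 0.07009366 -0.07170973  0.12060449]
(405, 121.5) [0.07012534 0.07269179 0.12069331]
```

View pics/c9.png

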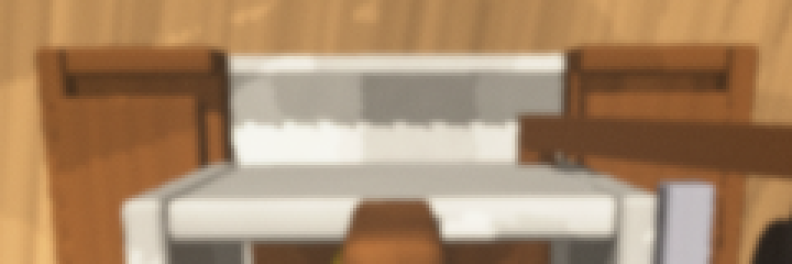

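Aligned to about 1 mm: the far lip's inner edge reads 70 mm, expected 71. Lowering and releasing.

>>> send_rows --pt "-0.0005 0.0005 0.005" --pt "-0.0005 0.0005 0.011" --pt "-0.0005 0.0005 0.017" --pt "-0.0005 0.0005 0.023" --pt "-0.0005 0.0005 0.027" --pt "-0.0005 0.0005 0.029" --pt "-0.0005 0.0005 0.029" --pt "-0.0005 0.0005 0.029" --yaw '[0,0,0,0,0,0,0,0]'

```text
time_s: 8.68
position: [0.5658, 0.1523, 0.2356]
ee_rot: [2.031, 2.396, -0.005]
wrist_force: [-8.5, -4.5, 10.9]
gripper_width: 0.15
```

Run:
```python
from h import *
st(); snap('wrist','w10'); snap('scene','s10')
a=cv2.imread('pics/s10.png')[100:280,300:500]; a=cv2.resize(a,None,fx=3.2,fy=3.2,interpolation=3)
cv2.imwrite('pics/c10.png',a)
```

```text
{'time_s': 8.6833, 'qpos': [0.1912, 0.4052, -0.6968, 1.7155, 0.2859, 1.1271, -0.4257], 'position': [0.5658, 0.1523, 0.2356], 'ee_rot': [2.0306, 2.3962, -0.0046], 'wrist_force': [-8.5368, -4.4858, 10.9428], 'ft_torque': [-0.8248, 1.7052, -0.0225], 'gripper_width': 0.15}
```

View pics/c10.png

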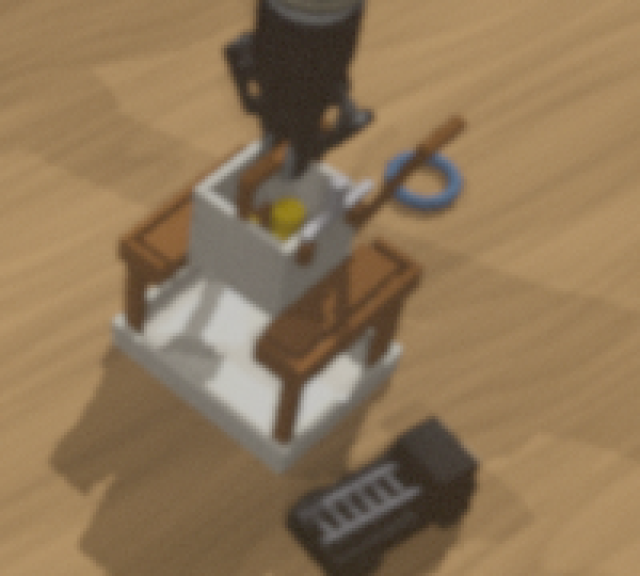

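View pics/w10.png

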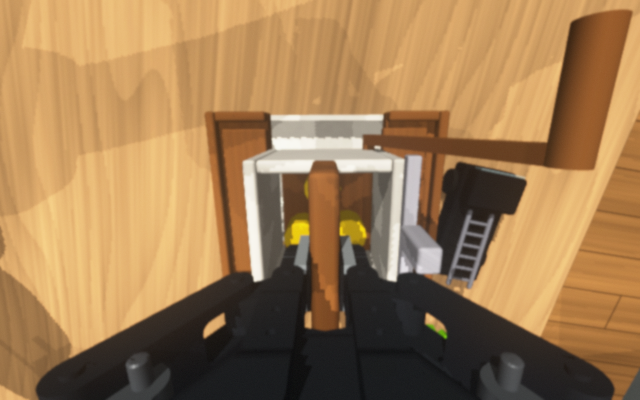

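The box sits inside the lips, and the force confirms it is touching down. Release.

>>> send_rows --pt "0 0 0" --pt "0 0 0" --pt "0 0 0" --pt "0 0 0" --pt "0 0 0" --pt "0 0 -0.01" --pt "0 0 -0.03" --pt "0 0 -0.06" --pt "0 0 -0.09" --pt "0 0 -0.11" --pt "0 0 -0.11" --pt "0 0 -0.11" --yaw '[0,0,0,0,0,0,0,0,0,0,0,0]' --grip 0.042

```text
time_s: 9.78
position: [0.5674, 0.1532, 0.3451]
ee_rot: [2.029, 2.396, 0.004]
wrist_force: [-0.4, 0.6, -0.0]
gripper_width: 0.497
```

Run:
```python
from h import *
s=st(); print(np.round(Rot.from_rotvec(s['ee_rot']).as_matrix(),3))
c=snap('wrist','w11'); np.savez('w11.npz',**c)
a=cv2.imread('pics/w11.png')[80:280,190:470]; cv2.imwrite('pics/c11.png',cv2.resize(a,None,fx=2.8,fy=2.8,interpolation=3))
```

```text
{'time_s': 9.7833, 'qpos': [0.2142, 0.3261, -0.7209, 1.5618, 0.2202, 1.3335, -0.3668], 'position': [0.5674, 0.1532, 0.3451], 'ee_rot': [2.0295, 2.3955, 0.0041], 'wrist_force': [-0.3746, 0.5572, -0.0399], 'ft_torque': [0.0152, 0.0366, -0.0284], 'gripper_width': 0.4965}
[[-0.164  0.986  0.003]
 [ 0.986  0.164  0.001]
 [ 0.     0.003 -1.   ]]
```

View pics/w11.png

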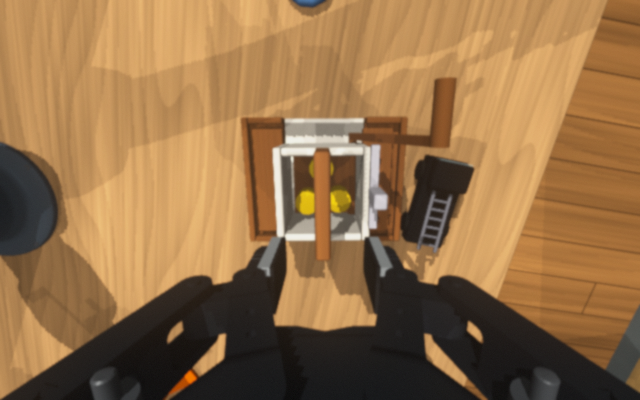

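View pics/c11.png

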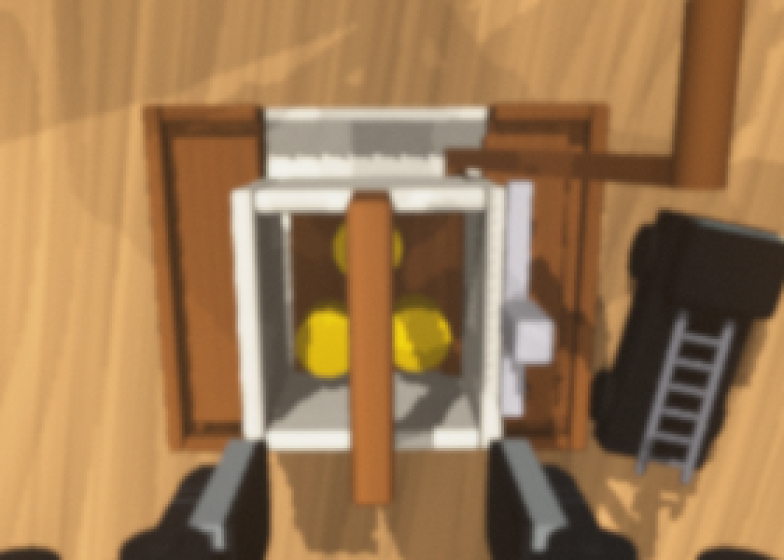

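The box is seated and let go. Next I'll locate the handle and pin precisely.

Run:
```python
from h import *
c=dict(np.load('w11.npz')); s=robot.state(); m=Rot.from_rotvec(s['ee_rot']).as_matrix(); p=np.array(s['position'])
l,r=ray(c,(322.9,148.6),.262),ray(c,(322.9,259.6),.262);d=l-r
print(l,r,(l+r)/2,np.linalg.norm(d),np.arctan2(-d[0],d[1])); print((m.T@((l+r)/2-p)))
for q in((444.5,78),(443,79),(440,147),(442,147)):print(q,m.T@(ray(c,q,.282)-p))
th=.164; o=((l+r)/2)[:2]; ex=np.array([np.cos(th),np.sin(th)]);ey=np.array([-ex[1],ex[0]])
P=np.r_[o+.086*ex+.080*ey,.279]; print('pin exp',P,m.T@(P-p)); print('target tcp', m.T@(P-[0,0,.019]-p))
```

```text
[0.55790552 0.20122046 0.262     ] [0.57362539 0.10622924 0.262     ] [0.56576545 0.15372485 0.262     ] 0.09628315138706328 0.16400133198594233
[ 0.00122073 -0.00082704  0.08149393]
(444.5, 78) [0.09804664 0.08184347 0.0614959 ]
(443, 79) [0.09741744 0.08089384 0.06149574]
(440, 147) [0.05201183 0.08375683 0.06151009]
(442, 147) [0.05201237 0.08520164 0.06151062]
pin exp [0.63755025 0.24669228 0.279     ] [0.08112756 0.08526115 0.06450211]
target tcp [0.08113312 0.08525418 0.08350211]
```

>>> send_rows --pt "0.02 0.02 0" --pt "0.04 0.04 0" --pt "0.06 0.06 0" --pt "0.075 0.077 0" --pt "0.081 0.084 0.005" --pt "0.081 0.084 0.02" --pt "0.081 0.084 0.04" --pt "0.081 0.084 0.06" --pt "0.081 0.084 0.075" --pt "0.081 0.084 0.083" --pt "0.081 0.084 0.083" --pt "0.081 0.084 0.083" --yaw '[0,0,0,0,0,0,0,0,0,0,0,0]'

```text
time_s: 10.83
position: [0.6362, 0.2459, 0.2599]
ee_rot: [-2.031, -2.396, 0.002]
wrist_force: [-0.6, 0.4, 1.0]
gripper_width: 0.491
```

Run:
```python
from h import *
st(); snap('wrist','w12')
```

```text
{'time_s': 10.8333, 'qpos': [0.0125, 0.5488, -0.6835, 1.4503, 0.3523, 1.2683, -0.5395], 'position': [0.6362, 0.2459, 0.2599], 'ee_rot': [-2.0309, -2.3964, 0.0017], 'wrist_force': [-0.5855, 0.3536, 1.0039], 'ft_torque': [0.0415, 0.0093, -0.0135], 'gripper_width': 0.4909}
```

View pics/w12.png

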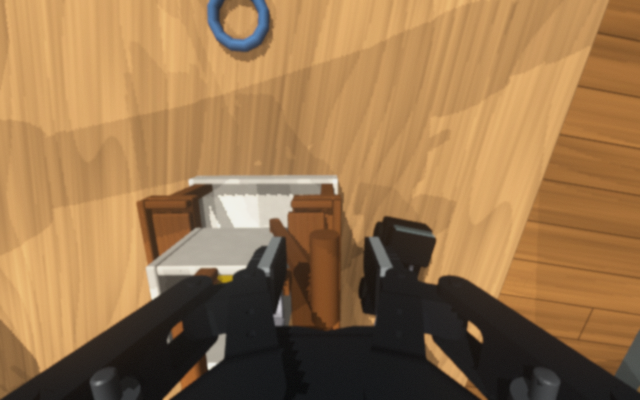

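Pin centred between the fingers at (323,280). I'll narrow the jaws around it without clamping, and swing open along the arc.

>>> send_rows --pt "0 0 0" --pt "0 0 0" --pt "0 0 0" --pt "0 -0.005 0" --pt "0 -0.01 -0.002" --pt "0 -0.017 -0.004" --pt "0 -0.024 -0.005" --pt "0 -0.0344 -0.0073" --pt "0 -0.0446 -0.008" --pt "0 -0.0546 -0.0087" --pt "0 -0.065 -0.008" --pt "0 -0.0748 -0.0073" --yaw '[0,0,0,0,0,0,0,0,0,0,0,0]' --grip 0.024

```text
time_s: 11.88
position: [0.5613, 0.234, 0.2678]
ee_rot: [2.03, 2.397, -0.0]
wrist_force: [1.0, -0.4, 0.1]
gripper_width: 0.278
```

Run:
```python
from h import *
st(); snap('wrist','w13')
```

```text
{'time_s': 11.8833, 'qpos': [0.0663, 0.4211, -0.7245, 1.6244, 0.2943, 1.2084, -0.5549], 'position': [0.5613, 0.234, 0.2678], 'ee_rot': [2.0303, 2.3969, -0.0001], 'wrist_force': [0.9994, -0.3776, 0.1221], 'ft_torque': [0.0046, -0.1204, -0.0049], 'gripper_width': 0.2777}
```

View pics/w13.png

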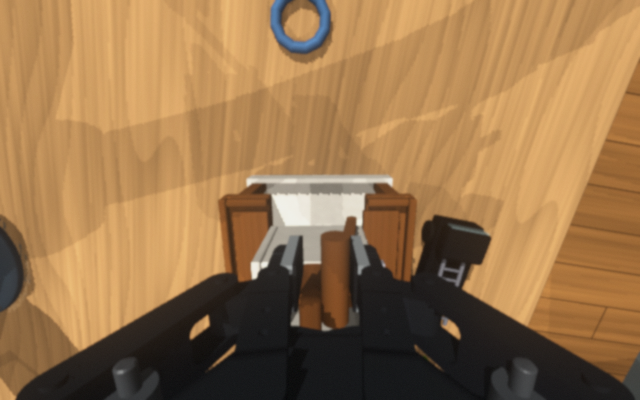

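>>> send_rows --pt "0 -0.01 0.002" --pt "0 -0.02 0.0042" --pt "0 -0.029 0.0075" --pt "0 -0.039 0.011" --pt "0 -0.048 0.016" --pt "0 -0.0566 0.0206" --pt "0 -0.063 0.025" --pt "0 -0.069 0.029" --pt "0 -0.073 0.0325" --pt "0 -0.073 0.0325" --pt "0 -0.073 0.0325" --pt "0 -0.073 0.0325" --yaw '[0,0,0,0,0,0,0,0,0,0,0,0]'

```text
time_s: 12.93
position: [0.4909, 0.2222, 0.2351]
ee_rot: [-2.031, -2.397, -0.0]
wrist_force: [0.3, -0.0, 0.9]
gripper_width: 0.278
```

Run:
```python
from h import *
st(); snap('wrist','w14'); snap('scene','s14'); snap('top','t14')
a=cv2.resize(cv2.imread('pics/s14.png')[100:280,300:500],None,fx=3,fy=3,interpolation=3); cv2.imwrite('pics/c14.png',a)
```

```text
{'time_s': 12.9333, 'qpos': [0.103, 0.3327, -0.753, 1.8207, 0.2549, 1.0875, -0.5777], 'position': [0.4909, 0.2222, 0.2351], 'ee_rot': [-2.0311, -2.3967, -0.0001], 'wrist_force': [0.3047, -0.0048, 0.9064], 'ft_torque': [0.039, 0.0259, -0.0437], 'gripper_width': 0.2776}
```

View pics/w14.png

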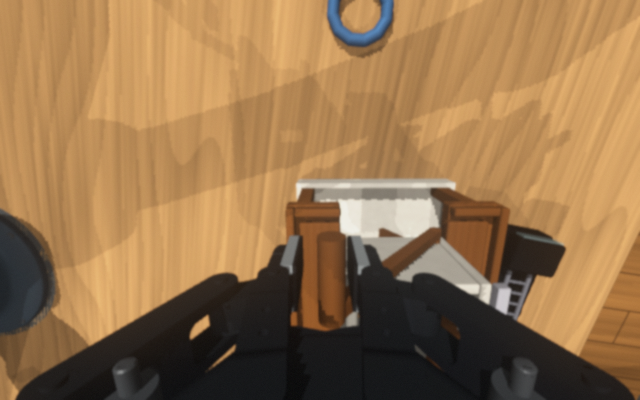

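View pics/c14.png

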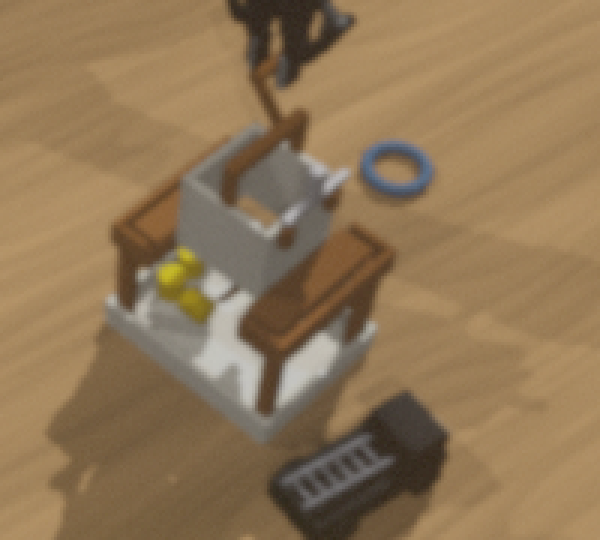

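Run:
```python
from h import *
cv2.imwrite('pics/c15.png',cv2.resize(cv2.imread('pics/s14.png')[165:245,330:430],None,fx=7,fy=7,interpolation=2))
```

```text
(no output)
```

View pics/c15.png

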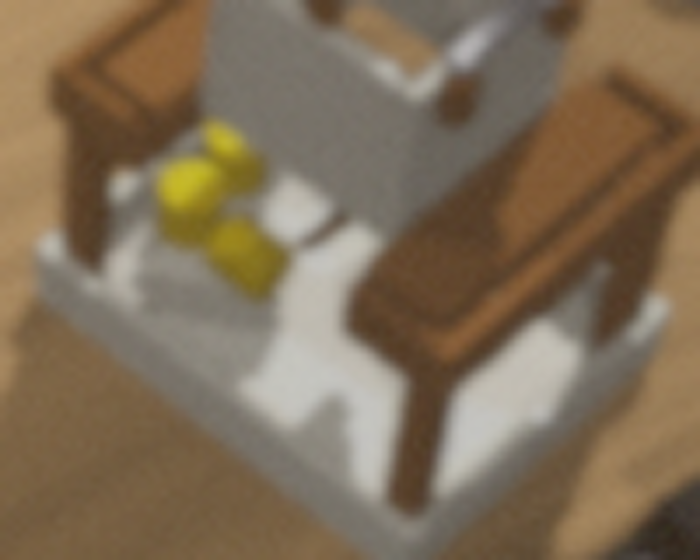

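Run:
```python
from h import *
c=robot.camera('scene'); th=.163; o=np.array([.566,.153])
R=np.array([[np.cos(th),np.sin(th)],[-np.sin(th),np.cos(th)]])
for q in((190,205),(245,260),(232,155)):
  for z in(.022,.045): print(q,z,R@(ray(c,(330+q[0]/7-.5,165+q[1]/7-.5),z)[:2]-o))
snap('scene','s16')
```

```text
(190, 205) 0.022 [-0.07412527 -0.01609486]
(190, 205) 0.045 [-0.062348   -0.03088547]
(245, 260) 0.022 [-0.03869724 -0.0212038 ]
(245, 260) 0.045 [-0.02768342 -0.03588432]
(232, 155) 0.022 [-0.08030589  0.01632317]
(232, 155) 0.045 [-0.06839543  0.00083398]
```

All three cylinders are on the tray floor, at tray x -0.04 to -0.08 and |y| below 0.03. Swinging the gate shut.

>>> send_rows --pt "0 0.007 -0.001" --pt "0 0.0139 -0.003" --pt "0 0.02 -0.0075" --pt "0 0.0264 -0.0119" --pt "0 0.0353 -0.017" --pt "0 0.0442 -0.0214" --pt "0 0.0535 -0.025" --pt "0 0.0632 -0.0283" --pt "0 0.073 -0.031" --pt "0 0.083 -0.0325" --pt "0 0.093 -0.0335" --pt "0 0.1032 -0.0339" --yaw '[0,0,0,0,0,0,0,0,0,0,0,0]'

```text
time_s: 14.18
position: [0.5937, 0.2392, 0.2692]
ee_rot: [2.031, 2.396, 0.001]
wrist_force: [-1.9, 0.2, 1.2]
gripper_width: 0.279
```

>>> send_rows --pt "0 0.01 0.001" --pt "0 0.02 0.0014" --pt "0 0.029 0.003" --pt "0 0.0376 0.005" --pt "0 0.044 0.007" --pt "0 0.0496 0.0087" --pt "0 0.0516 0.0087" --pt "0 0.0516 0.0087" --pt "0 0.0516 0.0087" --yaw '[0,0,0,0,0,0,0,0,0]'

```text
time_s: 14.93
position: [0.6435, 0.2476, 0.2602]
ee_rot: [2.031, 2.397, 0.001]
wrist_force: [-0.8, 0.3, -0.2]
gripper_width: 0.282
```

Run:
```python
from h import *
st(); snap('wrist','w17'); snap('scene','s17')
cv2.imwrite('pics/c17.png',cv2.resize(cv2.imread('pics/s17.png')[120:260,320:480],None,fx=4.5,fy=4.5,interpolation=3))
```

```text
{'time_s': 14.9333, 'qpos': [0.0078, 0.56, -0.6815, 1.4317, 0.3576, 1.275, -0.5375], 'position': [0.6435, 0.2476, 0.2602], 'ee_rot': [2.0305, 2.3967, 0.0005], 'wrist_force': [-0.7634, 0.3296, -0.174], 'ft_torque': [-0.0573, -0.0056, 0.0079], 'gripper_width': 0.2824}
```

View pics/w17.png

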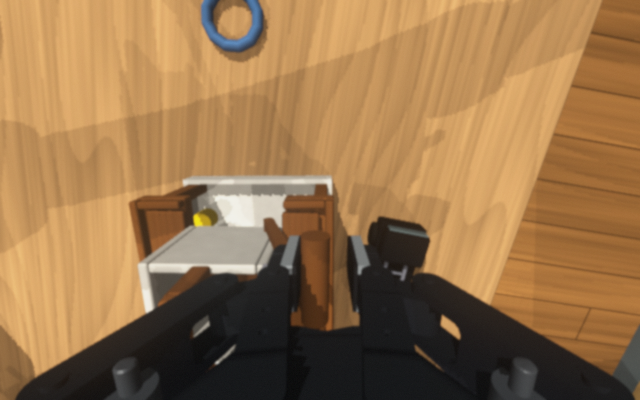

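View pics/c17.png

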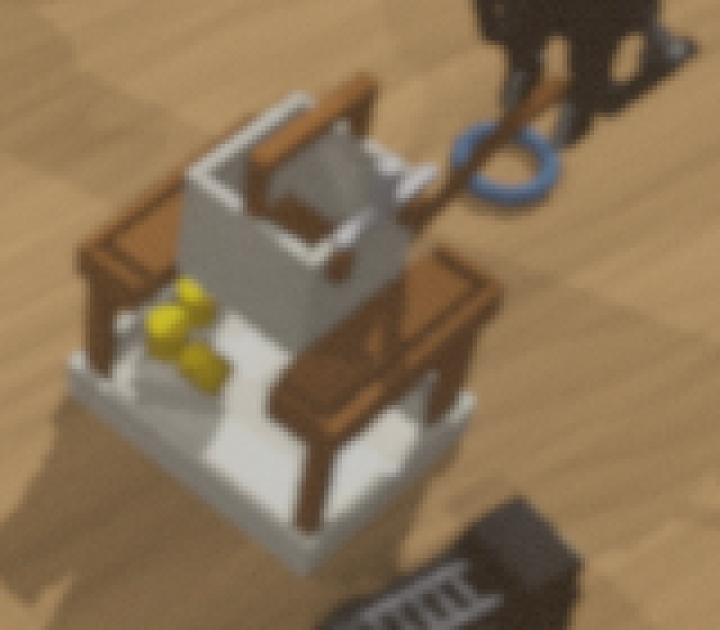

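>>> send_rows --pt "0 0.001 0" --pt "0 0.002 0.0005" --pt "0 0.003 0.001" --pt "0 0.003 0.001" --pt "0 0.003 0.001" --yaw '[0,0,0,0,0]'

```text
time_s: 15.45
position: [0.6459, 0.2482, 0.2595]
ee_rot: [-2.03, -2.397, 0.001]
wrist_force: [-3.0, -0.7, 2.6]
gripper_width: 0.28
```

Run:
```python
from h import *
st()
c=snap('wrist','w18'); np.savez('w18.npz',**c)
cv2.imwrite('pics/c18.png',cv2.resize(cv2.imread('pics/w18.png')[160:340,120:440],None,fx=2.5,fy=2.5,interpolation=3))
```

```text
{'time_s': 15.45, 'qpos': [0.0055, 0.565, -0.6801, 1.4251, 0.3592, 1.2777, -0.5368], 'position': [0.6459, 0.2482, 0.2595], 'ee_rot': [-2.0303, -2.397, 0.0007], 'wrist_force': [-2.975, -0.6513, 2.5766], 'ft_torque': [-0.1078, 0.6663, -0.0486], 'gripper_width': 0.2804}
```

View pics/c18.png

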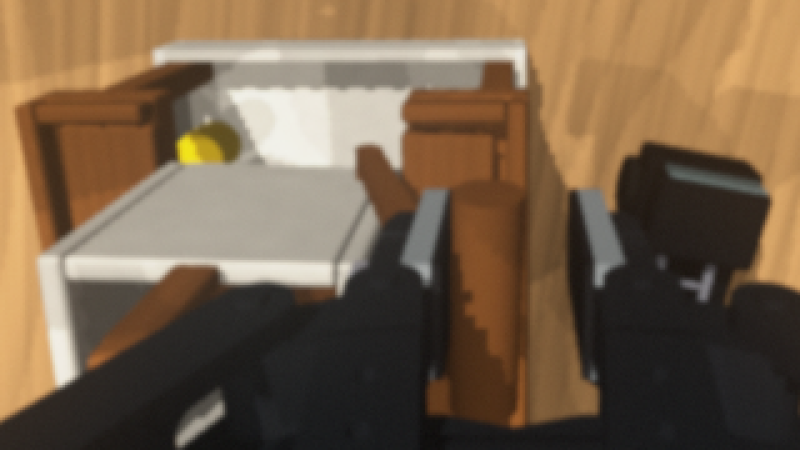

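The force jumped to 3 N, so the gate is on its shut stop. Backing off the pin and rising.

>>> send_rows --pt "0 -0.003 0" --pt "0 -0.006 0" --pt "0 -0.006 0" --pt "0 -0.006 -0.02" --pt "0 -0.006 -0.05" --pt "-0.02 -0.02 -0.08" --pt "-0.05 -0.05 -0.09" --pt "-0.081 -0.084 -0.09" --pt "-0.11 -0.084 -0.09" --pt "-0.13 -0.084 -0.09" --pt "-0.13 -0.084 -0.09" --pt "-0.13 -0.084 -0.09" --yaw '[0,0,0,0,0,0,0,0,0,0,0,0]'

```text
time_s: 16.5
position: [0.5853, 0.1041, 0.3494]
ee_rot: [2.035, 2.392, 0.001]
wrist_force: [0.3, 0.9, 0.2]
gripper_width: 0.281
```

>>> send_rows --pt "0 0 0" --pt "0 0 0" --yaw '[0,0]' --grip 0.0

```text
time_s: 16.67
position: [0.5846, 0.1077, 0.3493]
ee_rot: [-2.028, -2.399, -0.001]
wrist_force: [-0.3, -0.0, -0.1]
gripper_width: 0.016
```

Run:
```python
from h import *
st()
c=snap('wrist','w19'); np.savez('w19.npz',**c)
cv2.imwrite('pics/c19.png',cv2.resize(cv2.imread('pics/w19.png')[20:220,200:480],None,fx=2.8,fy=2.8,interpolation=3))
```

```text
{'time_s': 16.6667, 'qpos': [0.2854, 0.3373, -0.7152, 1.5377, 0.2235, 1.3499, -0.2834], 'position': [0.5846, 0.1077, 0.3493], 'ee_rot': [-2.0276, -2.3992, -0.0014], 'wrist_force': [-0.2745, -0.0224, -0.1306], 'ft_torque': [0.0317, 0.034, 0.0167], 'gripper_width': 0.0159}
```

View pics/c19.png

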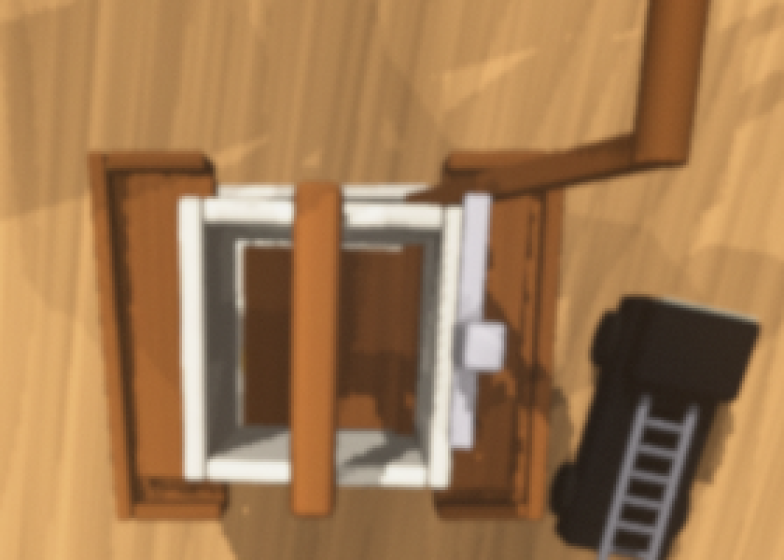

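Run:
```python
from h import *
c=dict(np.load('w19.npz')); s=robot.state(); m=Rot.from_rotvec(s['ee_rot']).as_matrix(); p=np.array(s['position'])
P=lambda x,y,z: ray(c,(200+(x+.5)/2.8-.5,20+(y+.5)/2.8-.5),z)
l,r=P(318,183,.262),P(314.5,514,.262);d=l-r; o=(l+r)[:2]/2; th=np.arctan2(-d[0],d[1])
print(o,np.linalg.norm(d),th)
R=lambda th:np.array([[np.cos(th),np.sin(th)],[-np.sin(th),np.cos(th)]])
tab=P(484,346,.258); print('tab',tab,R(.163)@(tab[:2]-o))
for q in((678,163),(650,160)): print('pin near end',R(.163)@(P(*q,.279)[:2]-o))
print('box in seat',R(.163)@(o-[.566,.1525]))
print(np.round(m,3))
tb=o+R(.163).T@[.0495,(R(.163)@(tab[:2]-o))[1]-.025]
print('start tcp (7mm gap)',m.T@(np.r_[tb,.235]-p))
```

```text
[0.56645587 0.15505125] 0.0933959264801722 0.146133059128891
tab [0.61408257 0.16616291 0.258     ] [0.0487986  0.00323556]
pin near end [0.09168477 0.04955748]
pin near end [0.08459309 0.05021583]
box in seat [0.00086384 0.00244345]
[[-0.167  0.986  0.   ]
 [ 0.986  0.167  0.001]
 [ 0.001  0.    -1.   ]]
start tcp (7mm gap) [0.02753352 0.03938982 0.11430518]
```

>>> send_rows --pt "0.01 0.02 0" --pt "0.025 0.039 0" --pt "0.025 0.039 0.02" --pt "0.025 0.039 0.045" --pt "0.025 0.039 0.07" --pt "0.025 0.039 0.09" --pt "0.025 0.039 0.105" --pt "0.025 0.039 0.113" --pt "0.025 0.039 0.113" --pt "0.025 0.039 0.113" --yaw '[0,0,0,0,0,0,0,0,0,0]'

```text
time_s: 17.55
position: [0.6193, 0.138, 0.2366]
ee_rot: [-2.029, -2.398, -0.001]
wrist_force: [-0.2, 0.3, 0.1]
gripper_width: -0.0
```

Run:
```python
from h import *
st()
snap('wrist','w20')
```

```text
{'time_s': 17.55, 'qpos': [0.196, 0.4841, -0.6828, 1.6013, 0.3239, 1.172, -0.3913], 'position': [0.6193, 0.138, 0.2366], 'ee_rot': [-2.0293, -2.398, -0.0009], 'wrist_force': [-0.1714, 0.2587, 0.1083], 'ft_torque': [-0.0331, -0.0373, -0.0056], 'gripper_width': -0.0003}
```

View pics/w20.png

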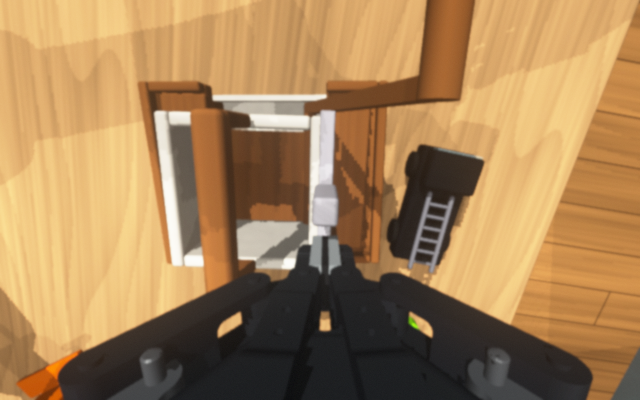

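>>> send_rows --pt "0.004 0 0" --pt "0.008 0 0" --pt "0.011 0 0" --pt "0.014 0 0" --pt "0.017 0 0" --pt "0.02 0 0" --pt "0.023 0 0" --pt "0.026 0 0" --pt "0.029 0 0" --pt "0.031 0 0" --pt "0.031 0 0" --pt "0.031 0 0" --yaw '[0,0,0,0,0,0,0,0,0,0,0,0]'

```text
time_s: 18.6
position: [0.6136, 0.1682, 0.2361]
ee_rot: [-2.029, -2.397, 0.0]
wrist_force: [1.0, -0.6, 0.6]
gripper_width: 0.0
```

Run:
```python
from h import *
st()
snap('wrist','w21')
cv2.imwrite('pics/c21.png',cv2.resize(cv2.imread('pics/w21.png')[60:280,140:480],None,fx=2.3,fy=2.3,interpolation=3))
```

```text
{'time_s': 18.6, 'qpos': [0.1485, 0.489, -0.6862, 1.5967, 0.3276, 1.1748, -0.4423], 'position': [0.6136, 0.1682, 0.2361], 'ee_rot': [-2.0294, -2.3968, 0.0004], 'wrist_force': [0.9531, -0.5861, 0.5909], 'ft_torque': [0.0351, 0.0204, -0.0429], 'gripper_width': 0.0004}
```

View pics/c21.png

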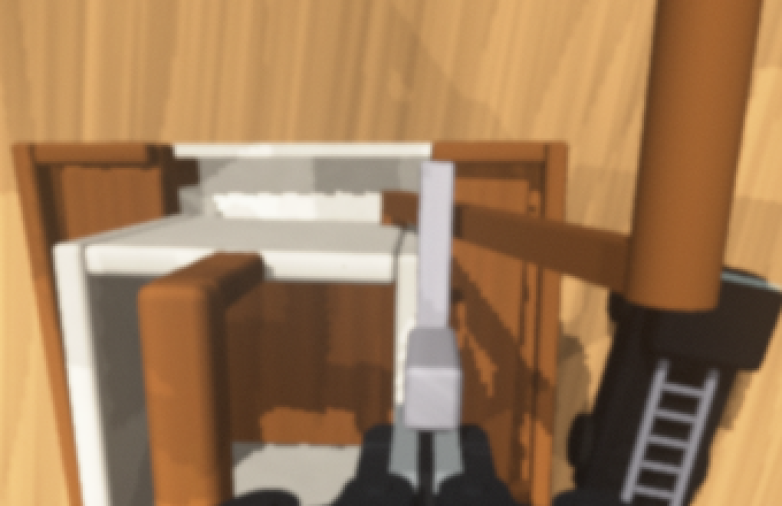

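The bolt has passed in front of the lever. I'll push it to its stop.

>>> send_rows --pt "0.001 0 0" --pt "0.002 0 0" --pt "0.003 0 0" --pt "0.004 0 0" --pt "0.005 0 0" --pt "0.005 0 0" --pt "0.005 0 0" --yaw '[0,0,0,0,0,0,0]'

```text
time_s: 19.23
position: [0.6135, 0.172, 0.2367]
ee_rot: [2.031, 2.396, -0.0]
wrist_force: [-0.8, -4.1, 3.1]
gripper_width: -0.001
```

Run:
```python
from h import *
st()
```

```text
{'time_s': 19.2333, 'qpos': [0.1413, 0.4894, -0.6858, 1.5945, 0.3296, 1.1759, -0.4505], 'position': [0.6135, 0.172, 0.2367], 'ee_rot': [2.0308, 2.3956, -0.0003], 'wrist_force': [-0.8458, -4.0748, 3.1391], 'ft_torque': [-0.8748, 0.0917, -0.0112], 'gripper_width': -0.0013}
```

Force is 4 N, so the bolt is on its hard stop. I'll back off, rise and check.

>>> send_rows --pt "-0.004 0 0" --pt "-0.01 0 0" --pt "-0.012 0 -0.01" --pt "-0.012 0 -0.04" --pt "-0.03 -0.01 -0.07" --pt "-0.05 -0.03 -0.1" --pt "-0.07 -0.04 -0.12" --pt "-0.08 -0.04 -0.13" --pt "-0.08 -0.04 -0.13" --pt "-0.08 -0.04 -0.13" --pt "-0.08 -0.04 -0.13" --yaw '[0,0,0,0,0,0,0,0,0,0,0]'

```text
time_s: 20.15
position: [0.5864, 0.0884, 0.3647]
ee_rot: [-2.027, -2.397, 0.001]
wrist_force: [0.1, -1.1, -1.0]
gripper_width: 0.002
```

Run:
```python
from h import *
s=st()
c=snap('wrist','w22'); np.savez('w22.npz',**c); snap('scene','s22')
a=cv2.resize(cv2.imread('pics/w22.png')[20:260,190:490],None,fx=2.6,fy=2.4,interpolation=3); cv2.imwrite('pics/c22.png',a)
cv2.imwrite('pics/c23.png',cv2.resize(cv2.imread('pics/s22.png')[100:280,300:500],None,fx=3.3,fy=3.3,interpolation=3))
```

```text
{'time_s': 20.15, 'qpos': [0.3176, 0.3283, -0.7144, 1.5137, 0.2148, 1.3824, -0.2443], 'position': [0.5864, 0.0884, 0.3647], 'ee_rot': [-2.027, -2.3967, 0.0013], 'wrist_force': [0.0904, -1.075, -1.0163], 'ft_torque': [-0.0236, -0.0108, -0.0482], 'gripper_width': 0.0019}
```

View pics/c22.png

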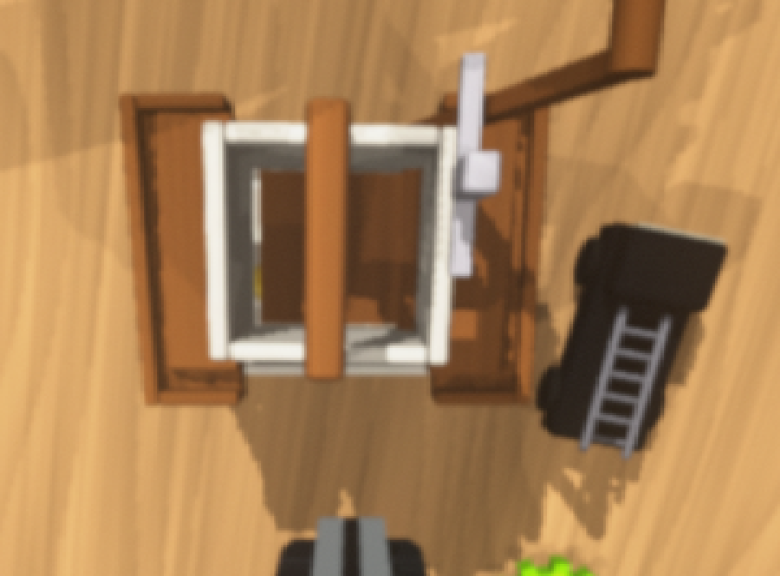

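View pics/c23.png

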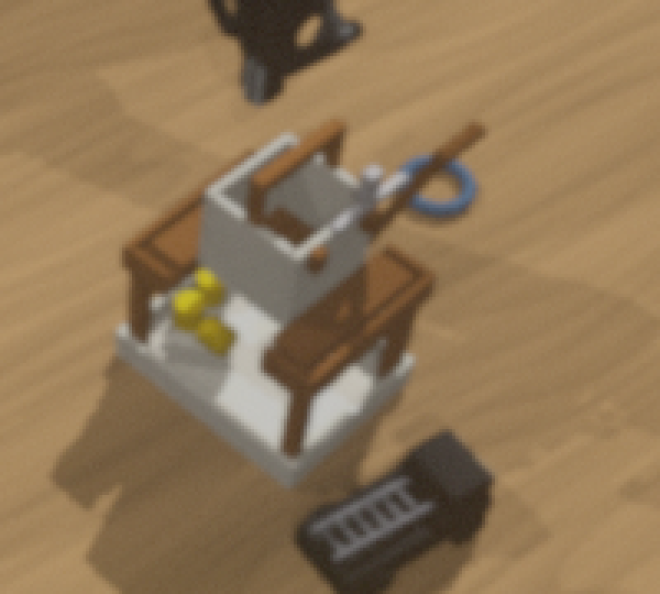

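Run:
```python
from h import *
c=dict(np.load('w22.npz'))
P=lambda x,y,z: ray(c,(190+(x+.5)/2.6-.5,20+(y+.5)/2.4-.5),z)
l,r=P(329,100,.262),P(325,378,.262);o=(l+r)[:2]/2
th=.163;R=np.array([[np.cos(th),np.sin(th)],[-np.sin(th),np.cos(th)]])
print('box in seat',R@(o-[.566,.1525]),'tab',R@(P(481,172,.258)[:2]-o),'pin end',R@(P(634,70,.279)[:2]-o))
```

```text
box in seat [0.00117304 0.0027434 ] tab [0.04921085 0.02494931] pin end [0.08745242 0.05188422]
```

Run:
```python
from h import *
print(robot.job_done())
```

```text
the job is handed in; nothing more can be done
None
```

The job is handed in after about 20 s of robot time. I carried the white box by its handle and set it on the stand, then let go. I swung the lever open so the three cylinders fell into the tray. I swung the gate back to its shut stop and pushed the bolt to its end stop. No verdict was reported.

Last checks:
- **Box:** it stands about 3 mm from the seat's centre by camera. I judged it level and seated by eye and by the touch-down force.
- **Bolt:** the tab measured 25 mm along from its drawn-back position, so the bolt is home to within camera accuracy. The push force rose to 4 N at the stop.
- **Gate:** the lever's pin measured x = 87 mm in the box's frame, against 86 mm nominal shut. The force had jumped to 3 N at the shut stop.
- **Cylinders:** all three lie in the tray. The farthest measured about 80 mm from its centre along x, which puts it against or near the side wall.
- **Robot and bystanders:** the gripper was well clear of everything at hand-in. I never touched the gear, fire engine, puzzle box or teether ring; the engine and ring look unmoved in the last pictures.

Disagreement: one handle-yaw reading (0.146 rad) differed from the others (0.164 rad). I put this down to pixel noise, because the same reading gave a handle length 3 mm short.

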